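# Slide a rejected stopper off the ledge into the reject chute

### The job

Open the orange shutter of the reject chute fully while the rejected black stopper is still on its ledge; then press a fingertip lightly on top of the stopper, slide it along the groove without ever lifting it off, and let it drop over the lip through the chute into the white tray. Finally push the shutter fully shut again. Be gentle with the stopper and the shutter throughout, and leave the bottles and the steel dish where they are.

Things in the scene. Friction and masses are not known exactly. Their poses are not given: they have to be found in the camera images.
- station: White stopper reject station fixed to the table, foot 325 x 120 x 10 mm (x -115 to 210). Origin: on the table straight below the lip (end) of its ledge, mid-width. x: the way the stopper slides, along the groove, over the lip, to chute and tray; y: to the left of that; z up. Ledge, chute mouth and tray are listed below in this frame.
- ledge (a point): On the groove floor, station x -70 mm, height 130 mm. Blue-railed groove along x, 36 mm wide, polished steel floor, rails 10 mm high (y 18 to 45 mm each side), rear wall (x -105 to -92) 26 mm. Level from the wall to x -50; the rest, to the lip at x 0, is a rigid deck hinged at x -50 and pitched up to 13 degrees up or down, which is not measured (lip up to 11 mm higher or lower): follow it by feel.
- chute_mouth (a point): Centre of the chute's rectangular mouth, station x 46 mm, 106 mm above the table. Mouth: x 6 to 86 mm, y +-36 mm, just beyond the lip and 24 mm below it; closed by the orange shutter, whose dark runners reach out to y 145 mm. Inside, a steel slide leads down in +x to the tray.
- tray (a point): Centre of the open white tray's blue floor, 11 mm above the table at station x 150 mm. Tray x 95 to 203 mm, y +-36 mm, walls 50 mm above the table. The stopper ends here.
- stopper: Rejected black rubber stopper, 13 mm high, 15 g: plug 28 mm wide, 9 mm high, under a flange 32 mm wide, 4 mm thick. Origin: centre of its underside. It stands flange up in the groove 67 to 75 mm before the lip, with no room for a finger behind; its top is 3 mm above the rails. It slips on the floor (friction 0.3), fingertips grip it better: 3 to 9 N of pressure slides it, over 15 N marks it.
- shutter (a joint): Opening of the orange shutter in m: 0 = shut, 0.08 = fully open, both end stops. A plate 80 x 96 x 4 mm, its top 113.5 mm above the table, that slides level along the station's +y to open; it drags with 1.5 N and stays where it is left; more than 20 N on it, as when run hard against a stop, harms it.
- shutter_knob (a point): Centre of the top of the shutter's black upright knob, 16 mm in diameter, standing 35 mm above the plate (top 148.5 mm above the table), at station x = 54 mm, y = 48 mm + opening. It can be pushed sideways or gripped.
- bottle_a: Clear glass infusion bottle with a white stopper, 68 mm in diameter, 127 mm high, upright; origin at the centre of its base. Bystander.
- bottle_b: The same kind of bottle as bottle_a. Bystander.
- dish: Round steel dish of white stoppers, 104 mm in diameter, 30 mm high; origin at the centre of its base. Bystander.

How it is judged (in metres and radians):
On the way, in this order (a step that is already met when the one before it is completed fails the run):
1. the shutter is fully open (at least 72 mm) while the stopper is still on the ledge (value of joint shutter above 0.072 m and x of stopper in the frame of station below -0.01 m and z of stopper in the frame of station above 0.12 m), for 0.2 s.
2. the stopper has dropped through the chute and lies in the tray (x of stopper in the frame of station between 0.06 and 0.205 m and y of stopper in the frame of station between -0.04 and 0.04 m and z of stopper in the frame of station below 0.06 m and value of joint shutter above 0.04 m), for 0.2 s.
At the end, for the whole second after the job is handed in: The stopper lies at rest in the tray below the chute, and the shutter is shut to within 4 mm (x of stopper in the frame of station between 0.06 and 0.205 m and y of stopper in the frame of station between -0.04 and 0.04 m and z of stopper in the frame of station below 0.06 m and linear speed of stopper below 0.02 m/s and value of joint shutter below 0.004 m); the robot touches nothing.
It fails at once if the stopper is pressed with more than 15 N (contact force between the fingers and stopper above 15 N).
It fails at once if the stopper is lifted (more than 25 mm) out of its groove (z of stopper in the frame of station above 0.155 m).
It fails at once if the shutter is forced with more than 20 N (contact force between the fingers and shutter above 20 N).
It fails at once if a bottle or the dish is moved by more than 15 mm (distance of any of bottle_a, bottle_b, dish from where it was at the start of the episode above 0.015 m).
It also fails if it takes over 72 s, if anything falls off the work surface, if the arm or the gripper's body presses on something with over 40 N, if the wrist force passes 120 N, or if a joint passes its speed limit or range.

### The arm

A 6-joint arm with a two-finger parallel gripper is mounted at the origin on the work surface. World frame = base frame: x ahead of the robot, y to its left, z up, the work surface at z = 0. Lengths are in mm, angles in degrees, forces in N, time in s.
With the tool pointing down it reaches from about 300 to 850 mm from the base axis. Payload 4.2 kg.
Tool frame: the origin (TCP) lies midway between the tips of the shut fingers; the grasp point (between the pads) lies 19 mm behind it (env.grasp_offset is the distance from the TCP to the grasp point, in mm); z points along the fingers, y is the line along which they close (so a half turn about z gives the same grasp; the last joint's range is limited). The gripper opens to 91 mm and grips with 3 to 60 N. Pads are 32 mm wide; open, the fingers measure 118 mm over their backs; the gripper's body (76 mm by 178 mm) begins 60 mm behind the grasp point.
Start: joints at [-73.51, 18.312, 89.639, -0, 72.044, -1.146], TCP at [174.207, -547.992, 213.976] pointing down, gripper open.
Joint ranges: [-177.97, 177.97], [-48.28, 115.42], [12.27, 149.76], [-77.06, 257.06], [2.81, 150.46], [-146.56, 146.56]. Speed limits (degrees/s): [147.25, 147.25, 180, 180, 180, 180].

### API

Orientations are given as [roll, pitch, yaw] about the fixed x, y, z axes, in that order (R = Rz(yaw) Ry(pitch) Rx(roll)).
In Python, from workcell import env, optics gives the robot as it stands. The module is installed in compiled form; this text tells all that it offers.
- The arm moves only by the tool send_rows, never from a script. Its argument "targets" is a list that holds one entry, the list of rows, each a list of 7 numbers: the turn, a rotation vector about the world's x, y, z scaled (see below), then the shift along the world's x, y, z scaled (see below), then the closure, from -1 (fully open) to 1 (shut). In form: [[[rx, ry, rz, x, y, z, gripper], ...]]. A call has 1 to 12 rows; each row shifts and turns the commanded pose from where the row before left it; what a row does not reach is not made up. The controller multiplies each number of a shift by 0.2 m and each number of a turn by pi/2 rad. A row lasts 1/10 s, in which the tool goes at most 50 mm and 8.59 degrees, less where a joint would pass 70% of its speed; a pose out of reach is approached as far as the arm can. A call with a number of a shift or a turn outside -1 to 1 is refused whole. A call with a gripper value outside its range is refused whole. The fingers move at their own pace and stop on an object; "grip_force" is the grip in N (left out, the last holds). Time passes only in rows, so rows that do not move let the fingers close. It gives the time, the measured TCP pose, the force, the opening and the grip force at its end, in the units of the state.
- env.state(): the state, without advancing time (a new reading comes with each control period).
- optics.grab_frame(name): name is "side" or "top" or "wrist"; returns (picture, depth): 384x512x3 uint8, red, green, blue; 384x512 float32, mm along the optical axis (not along the pixel's ray), 0 where there is no reading.
- optics.camera_info(name): a dict with "camera_matrix" (3x3 intrinsics, pixels), "R" (3x3) and "t" (3): a world point X has camera coordinates R X + t; the wrist camera has in their place "mount" (4x4, takes a point from camera to tool coordinates, whose origin is the TCP and whose axes are the flange's). Camera axes: x right, y down, z forward; pixel columns grow to the right and rows downward; lengths in mm; the calibration is good to about 2 mm. A picture is of the moment at which its call begins: read the wrist's pose just before it. camera_info takes no time and is no camera call.
- env.job_done(): hands the job in; it is judged then, once.
Trained networks look in the newest picture that a camera, given by its name, has taken for a name from the list of things; names that differ only in an ending like _2 or _b are one class to them, and where a whole thing is asked for, a point or a joint stands for the part that bears it (a point fixed in the world has none). Each returns a list of dicts, best first, with "conf" (0 to 1); they miss things now and then, are a little off and sometimes report something else, mostly with a low value. They report only what shows in the picture. A call takes as long as a camera call.
- optics.silhouettes(camera, name): "mask" (384x512 bool, what is visible of it) and "at" ([column, row] in pixels, amid what is visible of it).
- optics.place_of(camera, name): "at" ([column, row] in pixels: a listed point, or the origin of a listed thing).
The state is a dict: "time_s": time; "qpos": joint angles; "qvel": joint speeds; "effort": joint torques, N m; "ee_pos": TCP position; "ee_rot": TCP orientation; "force": force on the tool from outside, world axes, zero at the start; "torque": the same for the moment, N m; "gripper_width": finger opening in mm; "gripper_force": force on a finger pad.
Only numpy, scipy, OpenCV 4.12 (cv2) and the standard library are available. Lean on these libraries where they do the work, as an engineer would, in place of code of your own. Each camera call takes 0.05 s, during which the arm holds its last target. There are 200 camera calls.

## Working session

There is one attempt and no reset: what is moved stays moved. The work goes in short steps, Python scripts to look and compute and a tool call to move; the robot and the scene stay as the last step left them, time stands still between calls to the robot, and variables do not carry over. Pictures are saved under pics/ and viewed, at most 10 in all, crops included, and the job is handed in when it is done.

Besides the shell and the picture viewer there is one more tool, called after "Call:" as name(argument=value, ...) on one line, values as JSON. send_rows: Moves the arm, as the interface text tells. Its arguments: {"type":"object","properties":{"targets":{"type":"array"},"grip_force":{"type":"number"}},"required":["targets"]}

```bash
mkdir -p pics
cat > h.py <<'E'
import numpy as np, cv2
from workcell import env, optics
def grab(n,f=None):
    im,d=optics.grab_frame(n)
    if f: cv2.imwrite('pics/'+f,im[:,:,::-1])
    return im,d
def ray(n,px,z):
    c=optics.camera_info(n);K=np.array(c['camera_matrix']);R=np.array(c['R']);t=np.array(c['t'])
    o=-R.T@t; v=R.T@np.linalg.solve(K,[px[0],px[1],1.])
    return o+v*(z-o[2])/v[2]
def dep(n,px,d):
    c=optics.camera_info(n);K=np.array(c['camera_matrix']);R=np.array(c['R']);t=np.array(c['t'])
    u,v=int(round(px[0])),int(round(px[1]))
    w=d[max(v-1,0):v+2,max(u-1,0):u+2]; w=w[w>0]
    if not len(w): return None
    return R.T@(np.linalg.solve(K,[px[0],px[1],1.])*np.median(w)-t)
E
cat > a.py <<'E'
from h import *
np.set_printoptions(precision=1,suppress=True)
Z=dict(ledge=130,chute_mouth=106,tray=11,stopper=130,shutter_knob=148.5,station=0,bottle=0,dish=0)
for n in('top','side'):
    im,d=grab(n,n+'1.png')
    for k in('ledge','chute_mouth','tray','stopper','shutter_knob','station','bottle_a','dish'):
        for r in optics.place_of(n,k)[:3]:
            print(n,k,round(r['conf'],2),np.array(r['at']),ray(n,r['at'],Z[k.split('_a')[0]]),dep(n,r['at'],d))
print(env.state())
E
python3 a.py; python3 -c "
import cv2,numpy as np
cv2.imwrite('pics/both.png',cv2.resize(np.vstack([cv2.imread('pics/top1.png'),cv2.imread('pics/side1.png')]),None,fx=.78,fy=.78))"
```

```text
top ledge 0.83 [229.6 257.3] [457.1  31.7 130. ] [458.1  31.3 143.8]
top chute_mouth 0.7 [221.3 203.6] [562.5  52.  106. ] [562.2  51.6 113.6]
top tray 0.62 [216.9 161.5] [661.9  69.4  11. ] [661.6  69.3  12.6]
top stopper 0.51 [231.2 258.5] [454.9  28.5 130. ] [455.9  28.2 142.8]
top shutter_knob 0.63 [194.6 202.6] [561.2 101.  148.5] [561.2 101.  148.9]
top station 0.81 [225.2 226.5] [516.1  47.2   0. ] [516.8  41.5 139.7]
top bottle_a 0.83 [299.8 183.9] [ 616.8 -120.2    0. ] [ 606.7 -106.9  102.9]
top bottle_a 0.67 [302.7 229.5] [ 513.3 -128.2    0. ] [ 514.2 -110.8  127.1]
top dish 0.59 [165.6 272.3] [411.3 177.2   0. ] [411.8 176.4   4.9]
side ledge 0.76 [304.3 218. ] [454.6  33.1 130. ] [447.   43.6 140.4]
side ledge 0.15 [235.  200.8] [586.   86.8 130. ] [568.3 103.4 148.1]
side chute_mouth 0.73 [257.6 210.5] [554.   55.7 106. ] [547.8  62.3 113.1]
side chute_mouth 0.35 [273.9 255. ] [444.8 127.8 106. ] [486.   79.6  45.9]
side tray 0.82 [214.6 225.3] [668.9  73.5  11. ] [633.9 102.6  48.8]
side stopper 0.66 [310.7 216.5] [448.9  21.1 130. ] [439.7  34.2 142.6]
side shutter_knob 0.57 [238.1 201.6] [561.9 101.4 148.5] [562.  101.3 148.4]
side station 0.98 [273.8 256.4] [514.7  46.1   0. ] [485.9  79.8  42.3]
side bottle_a 0.98 [324.8 220.5] [ 510.2 -124.7    0. ] [416.   22.4 139.8]
side bottle_a 0.81 [288.7 205.5] [ 607.1 -109.5    0. ] [496.4  29.7 135.2]
side dish 0.7 [270.  320.3] [408.5 173.6  -0. ] [400.8 182.5  14.7]
side dish 0.29 [287.1 203.7] [ 614.6 -112.2    0. ] [501.2  29.1 136.7]
{'time_s': 0.9, 'qpos': array([-73.5,  18.3,  89.6,   0. ,  72. ,  -1.1]), 'qvel': array([ 0.1, -0. , -0. ,  0.1, -0. ,  0.1]), 'effort': array([ -0. , -41.2, -23.2,   0.1,   0. ,  -0. ]), 'ee_pos': array([ 174.2, -548. ,  214. ]), 'ee_rot': array([180. ,  -0. ,  17.6]), 'force': array([-0.3,  0.4, -0.5]), 'torque': array([-0.1,  0.1, -0. ]), 'gripper_force': 0.0, 'gripper_width': 91.22077558309722}
```

View pics/top1.png

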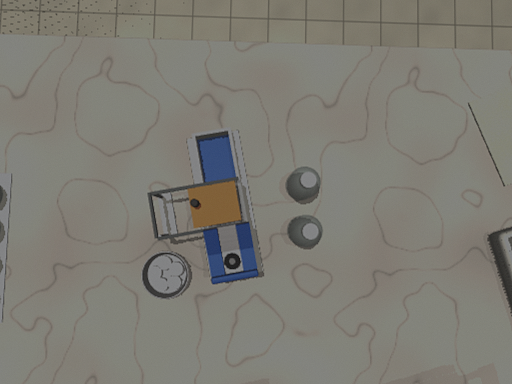

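View pics/side1.png

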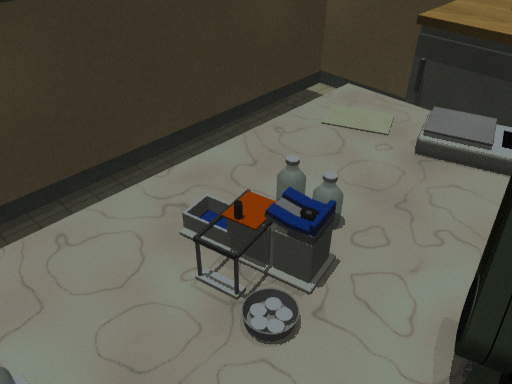

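```bash
cat > b.py <<'E'
from h import *
np.set_printoptions(precision=1,suppress=True)
im,d=grab('top')
c=optics.camera_info('top');K=np.array(c['camera_matrix']);R=np.array(c['R']);t=np.array(c['t'])
v,u=np.mgrid[:384,:512]
P=(np.stack([(u-K[0,2])/K[0,0],(v-K[1,2])/K[1,1],np.ones_like(u)],-1)*d[...,None]-t)@R
hsv=cv2.cvtColor(im,cv2.COLOR_RGB2HSV)
H,S,V=cv2.split(hsv)
o=(H<20)&(S>150)&(abs(P[...,2]-113)<8)
b=(H>100)&(H<130)&(S>120)&(P[...,2]>115)
k=(V<45)&(P[...,2]>136)&(P[...,2]<153)
for n,m in(('orange',o),('blue',b),('dark',k)):
    m=cv2.morphologyEx(m.astype(np.uint8),cv2.MORPH_OPEN,np.ones((2,2)))>0
    q=P[m][:,:2].astype(np.float32); r=cv2.minAreaRect(q); print(n,len(q),r,P[m][:,2].mean()); 
nn,lab,st,ce=cv2.connectedComponentsWithStats(k.astype(np.uint8))
for i in range(1,nn):
    if st[i,4]>8: print(st[i],ce[i],ray('top',ce[i],143),P[lab==i].mean(0))
for n in('stopper','ledge','station','shutter'):
    for r in optics.silhouettes('top',n)[:1]:
        m=r['mask']; q=P[m]; print(n,r['conf'],m.sum(),q.mean(0),cv2.minAreaRect(q[:,:2].astype(np.float32)))
# orientation and rail profile
Q=P[b]; a=np.radians(11); e=np.array([np.cos(a),np.sin(a)]); s=Q[:,:2]@e; 
for x in np.arange(s.min(),s.max(),8):
    w=(s>=x)&(s<x+8); print(round(x-s.min()),w.sum(),np.median(Q[w][:,2]))
for f in('top1.png',): cv2.imwrite('pics/crop.png',cv2.resize(im[120:300,130:330,::-1],None,fx=4,fy=3.3,interpolation=cv2.INTER_CUBIC)[:594])
E
python3 b.py
```

```text
orange 0 ((0.0, 0.0), (0.0, 0.0), 0.0) nan
blue 1551 ((455.4927062988281, 30.677291870117188), (119.95362854003906, 101.40162658691406), 11.463454246520996) 143.0079909339236
dark 144 ((448.61785888671875, 24.595874786376953), (28.18751335144043, 26.82317352294922), 1.488089919090271) 141.4218796137226
[224 254  16  15 145] [231.9 260.8] [451.5  26.7 143. ] [451.5  26.7 143.2]
stopper 0.53 234 [452.8  27.9 142.1] ((452.3702697753906, 28.68153953552246), (31.440399169921875, 31.425918579101562), 89.57422637939453)
ledge 0.78 9617 [564.6  65.9  79.7] ((556.3809814453125, 103.70338439941406), (348.99737548828125, 232.1696014404297), 11.376758575439453)
station 0.83 9192 [565.   64.7  81.5] ((553.2290649414062, 102.53033447265625), (339.1163635253906, 229.9734344482422), 11.877594947814941)
shutter 0.72 1894 [561.4  66.3 118.8] ((556.8403930664062, 64.08129119873047), (92.37841796875, 98.94104766845703), 10.709136009216309)
0 187 155.68898125673363
8 177 154.57636301452723
16 113 139.8381486684112
24 109 140.26065707458818
32 108 140.33785087007317
40 107 140.21016786101364
48 109 140.1879355019796
56 110 141.28998046417422
64 111 142.98278131534462
72 113 144.82709238726093
80 109 146.39759651651417
88 112 147.67694391983912
96 91 150.12986393013614b.py:14: RuntimeWarning: Mean of empty slice.
  q=P[m][:,:2].astype(np.float32); r=cv2.minAreaRect(q); print(n,len(q),r,P[m][:,2].mean());
  ret = ret.dtype.type(ret / rcount)
```

Call:
send_rows(targets=[[[0,0,-0.023,0.11,0.2,0.1,0],[0,0,-0.023,0.11,0.2,0.1,0],[0,0,-0.023,0.11,0.2,0.1,0],[0,0,0,0.11,0.2,0.05,0],[0,0,0,0.11,0.2,0.05,0],[0,0,0,0.11,0.2,0,0],[0,0,0,0.11,0.2,0,0],[0,0,0,0.11,0.2,0,0],[0,0,0,0.11,0.2,0,0],[0,0,0,0.11,0.2,0,0],[0,0,0,0.11,0.2,0,0],[0,0,0,0.11,0.2,0,0]]])

```text
time_s: 2.35
ee_pos: [438.8, -66.2, 294.3]
ee_rot: [180.0, -0.0, 11.4]
force: [0.8, -1.9, 0.6]
gripper_width: 45.8
gripper_force: 0.0
```

Call:
send_rows(targets=[[[0,0,0,0.12,0.19,0.06,0],[0,0,0,0.12,0.19,0.06,0],[0,0,0,0.12,0.19,0.06,0],[0,0,0,0,0,0,0],[0,0,0,0,0,0,0]]])

```text
time_s: 2.85
ee_pos: [510.3, 46.6, 329.7]
ee_rot: [180.0, 0.1, 11.5]
force: [-0.2, -1.3, -0.2]
gripper_width: 45.4
gripper_force: 0.0
```

```bash
cat > w.py <<'E'
from h import *
from scipy.spatial.transform import Rotation as Ro
np.set_printoptions(precision=1,suppress=True)
def wrist(f=None):
    s=env.state(); im,d=grab('wrist',f)
    c=optics.camera_info('wrist');K=np.array(c['camera_matrix']);M=np.array(c['mount'])
    v,u=np.mgrid[:384,:512]
    C=np.stack([(u-K[0,2])/K[0,0],(v-K[1,2])/K[1,1],np.ones_like(u)],-1)
    R=Ro.from_euler('xyz',s['ee_rot'],degrees=True).as_matrix()
    P=(C*d[...,None])@M[:3,:3].T@R.T+(R@M[:3,3]+s['ee_pos']); P[d<=0]=np.nan
    o=R@M[:3,3]+s['ee_pos']; D=C@M[:3,:3].T@R.T
    def pt(px,z):
        u,v=px; w=R@M[:3,:3]@np.linalg.solve(K,[u,v,1.]); return o+w*(z-o[2])/w[2]
    return s,im,d,P,pt
if __name__=='__main__':
    s,im,d,P,pt=wrist('w1.png'); print(s['ee_pos'],s['ee_rot'],s['force'])
    for k,z in dict(ledge=130,chute_mouth=106,tray=11,stopper=130,shutter_knob=148.5,station=0).items():
        for r in optics.place_of('wrist',k)[:2]: print(k,round(r['conf'],2),np.array(r['at']),pt(r['at'],z))
    for n in('stopper','shutter'):
        for r in optics.silhouettes('wrist',n)[:1]:
            q=P[r['mask']]; q=q[np.isfinite(q[:,0])]; print(n,r['conf'],np.median(q,0),cv2.minAreaRect(q[:,:2].astype(np.float32)))
E
python3 w.py
```

```text
[510.3  46.6 329.7] [180.    0.1  11.5] [-0.2 -1.3 -0.2]
ledge 0.82 [264.2 217.5] [450.4  22.1 130. ]
ledge 0.42 [346.2 177. ] [530.  -75.5 130. ]
chute_mouth 0.97 [259.5 131.4] [565.2  52.3 106. ]
tray 0.85 [262.1  63.5] [668.3  67.8  11. ]
stopper 0.73 [261.6 217. ] [450.4  25.9 130. ]
shutter_knob 0.57 [220.5 124.5] [565.4 102.2 148.5]
station 0.8 [259.8 156.1] [518.5  40.4   0. ]
stopper 0.59 [451.2  27.3 143.8] ((447.6488342285156, 26.576398849487305), (37.986141204833984, 30.500675201416016), 11.22848129272461)
shutter 0.95 [562.2  66.9 114.3] ((553.8175048828125, 71.07305908203125), (96.81753540039062, 117.76058959960938), 17.287321090698242)
```

View pics/w1.png

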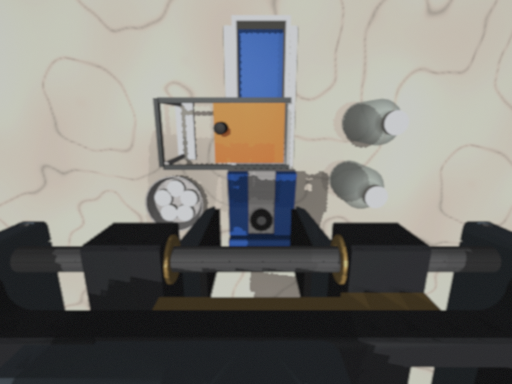

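Call:
send_rows(targets=[[[0,0,0,0.089,0.091,-0.1,0],[0,0,0,0.089,0.091,-0.15,0],[0,0,0,0.088,0.091,-0.2,0],[0,0,0,0,0,-0.2,0],[0,0,0,0,0,-0.15,0],[0,0,0,0,0,-0.1,0],[0,0,0,0,0,-0.08,0],[0,0,0,0,0,-0.06,0],[0,0,0,0,0,0,0],[0,0,0,0,0,0,0]]])

```text
time_s: 4.3
ee_pos: [563.8, 100.6, 122.5]
ee_rot: [180.0, -0.0, 11.4]
force: [1.4, 0.5, -0.2]
gripper_width: 45.6
gripper_force: 0.0
```

Call:
send_rows(targets=[[[0,0,0,0,0,0,0.3],[0,0,0,0,0,0,0.5],[0,0,0,0,0,0,0.65],[0,0,0,0,0,0,0.8],[0,0,0,0,0,0,0.8],[0,0,0,0,0,0,0.8]]], grip_force=5)

```text
time_s: 4.9
ee_pos: [563.6, 100.9, 122.4]
ee_rot: [-180.0, -0.0, 11.4]
force: [-0.4, 1.3, 2.4]
gripper_width: 16.0
gripper_force: 5.0
```

Call:
send_rows(targets=[[[0,0,0,-0.0076,0.0377,0,0.8],[0,0,0,-0.0076,0.0377,0,0.8],[0,0,0,-0.0076,0.0377,0,0.8],[0,0,0,-0.0076,0.0377,0,0.8],[0,0,0,-0.0076,0.0377,0,0.8],[0,0,0,-0.0076,0.0377,0,0.8],[0,0,0,-0.0076,0.0377,0,0.8],[0,0,0,-0.0076,0.0377,0,0.8]]])

```text
time_s: 5.7
ee_pos: [551.2, 161.7, 122.4]
ee_rot: [180.0, -0.0, 11.5]
force: [0.9, -1.7, 4.8]
gripper_width: 16.0
gripper_force: 5.0
```

Call:
send_rows(targets=[[[0,0,0,-0.0076,0.0377,0,0.8],[0,0,0,-0.0036,0.0177,0,0.8],[0,0,0,-0.002,0.01,0,0.8],[0,0,0,0,0,0,0.8],[0,0,0,0,0,0,0.8]]])

```text
time_s: 6.2
ee_pos: [548.4, 175.3, 122.4]
ee_rot: [-179.9, -0.0, 11.4]
force: [-0.7, -0.3, 5.7]
gripper_width: 16.0
gripper_force: 5.0
```

Call:
send_rows(targets=[[[0,0,0,0,0,0,0.4],[0,0,0,0,0,0,0.2],[0,0,0,0,0,0.13,0.2],[0,0,0,0,0,0.18,0.5],[0,0,0,-0.0974,-0.1483,0.08,1],[0,0,0,-0.0974,-0.1483,0,1],[0,0,0,-0.0974,-0.1483,0,1],[0,0,0,-0.0974,-0.1483,0,1],[0,0,0,-0.0974,-0.1483,0,1],[0,0,0,0,0,0,1],[0,0,0,0,0,0,1]]])

```text
time_s: 7.3
ee_pos: [451.2, 25.8, 199.9]
ee_rot: [-180.0, -0.0, 11.3]
force: [0.9, 0.5, 1.0]
gripper_width: 0.6
gripper_force: 0.0
```

```bash
cat > c.py <<'E'
from w import *
s,im,d,P,pt=wrist('w2.png'); print(s['ee_pos'],s['force'])
for n,pn in(('stopper',0),):
    for r in optics.place_of('wrist',n)[:1]: print(r['conf'],r['at'],pt(r['at'],130))
im,d=grab('top','t2.png')
for n,z in(('stopper',130),('shutter_knob',148.5)):
    for r in optics.place_of('top',n)[:1]: print(n,r['conf'],ray('top',r['at'],z))
E
python3 c.py
```

```text
[451.2  25.8 199.9] [0.9 0.5 1. ]
0.56 [252.7, 204.2] [447.2  28.1 130. ]
stopper 0.18 [ 603.2 -107.5  130. ]
shutter_knob 0.91 [546.3 180.8 148.5]
```

View pics/w2.png

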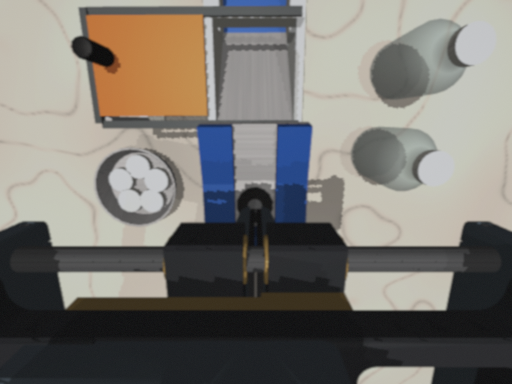

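Call:
send_rows(targets=[[[0,0,0,0,0.005,-0.1,1],[0,0,0,0,0,-0.1,1],[0,0,0,0,0,-0.05,1],[0,0,0,0,0,-0.02,1],[0,0,0,0,0,0,1],[0,0,0,0,0,0,1]]])

```text
time_s: 8.15
ee_pos: [451.9, 26.8, 146.6]
ee_rot: [180.0, -0.1, 11.4]
force: [0.4, -0.3, 0.3]
gripper_width: 0.4
gripper_force: 0.0
```

Call:
send_rows(targets=[[[0,0,0,0,0,-0.005,1],[0,0,0,0,0,0,1]]])

```text
time_s: 8.35
ee_pos: [451.5, 26.7, 145.4]
ee_rot: [180.0, -0.1, 11.4]
force: [-0.4, -0.2, 0.2]
gripper_width: 0.2
gripper_force: 0.0
```

Call:
send_rows(targets=[[[0,0,0,0,0,-0.005,1],[0,0,0,0,0,0,1]]])

```text
time_s: 8.55
ee_pos: [451.2, 26.7, 144.1]
ee_rot: [180.0, -0.0, 11.4]
force: [-0.7, -0.2, 0.3]
gripper_width: 0.1
gripper_force: 0.0
```

Call:
send_rows(targets=[[[0,0,0,0,0,-0.0035,1],[0,0,0,0,0,0,1]]])

```text
time_s: 8.75
ee_pos: [451.2, 26.7, 143.3]
ee_rot: [180.0, -0.0, 11.4]
force: [-1.1, -0.0, -0.2]
gripper_width: 0.7
gripper_force: 0.0
```

Call:
send_rows(targets=[[[0,0,0,0,0,-0.0025,1],[0,0,0,0,0,0,1]]])

```text
time_s: 8.95
ee_pos: [451.3, 26.7, 143.3]
ee_rot: [180.0, -0.0, 11.4]
force: [-2.0, 0.1, 4.7]
gripper_width: 0.5
gripper_force: 2.4
```

Call:
send_rows(targets=[[[0,0,0,0.0098,0.002,-0.0005,1],[0,0,0,0.0098,0.002,0,1]]])

```text
time_s: 9.15
ee_pos: [455.0, 27.4, 143.3]
ee_rot: [180.0, 0.0, 11.4]
force: [-2.5, -0.6, 6.4]
gripper_width: 0.8
gripper_force: 3.1
```

Call:
send_rows(targets=[[[0,0,0,0.0098,0.002,0,1],[0,0,0,0.0098,0.002,0,1]]])

```text
time_s: 9.35
ee_pos: [458.6, 28.2, 143.3]
ee_rot: [180.0, 0.1, 11.4]
force: [-4.2, -0.9, 7.9]
gripper_width: 0.4
gripper_force: 4.1
```

Call:
send_rows(targets=[[[0.0019,-0.0093,0,0.0098,0.002,0.0014,1],[0.0019,-0.0093,0,0.0098,0.002,0.0014,1]]])

```text
time_s: 9.55
ee_pos: [461.9, 28.9, 143.6]
ee_rot: [180.0, -1.6, 11.4]
force: [-4.4, -1.6, 6.8]
gripper_width: 0.7
gripper_force: 3.6
```

Call:
send_rows(targets=[[[0.0019,-0.0093,0,0.0098,0.002,0.0011,1],[0.0019,-0.0093,0,0.0098,0.002,0.0011,1]]])

```text
time_s: 9.75
ee_pos: [465.7, 29.7, 144.1]
ee_rot: [-180.0, -3.3, 11.4]
force: [-5.3, -0.5, 8.6]
gripper_width: 0.4
gripper_force: 4.2
```

```bash
cat > d.py <<'E'
from w import *
import sys
s,im,d,P,pt=wrist(); print(s['ee_pos'],s['force'])
cv2.imwrite('pics/'+sys.argv[1],cv2.resize(im[110:260,180:330,::-1],None,fx=3,fy=3))
for r in optics.place_of('wrist','stopper')[:1]: print(r['conf'],r['at'],pt(r['at'],130))
im,d=grab('side'); cv2.imwrite('pics/s'+sys.argv[1],cv2.resize(im[150:270,230:370,::-1],None,fx=4,fy=4,interpolation=cv2.INTER_CUBIC))
E
python3 d.py w3.png
```

```text
[465.7  29.7 144.1] [-5.3 -0.5  8.6]
0.49 [256.6, 222.5] [466.8  29.7 130. ]
```

View pics/w3.png

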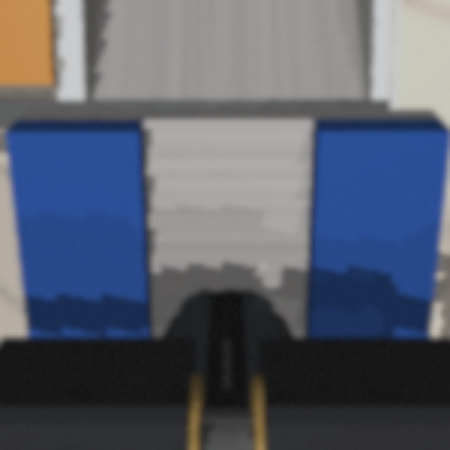

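View pics/sw3.png

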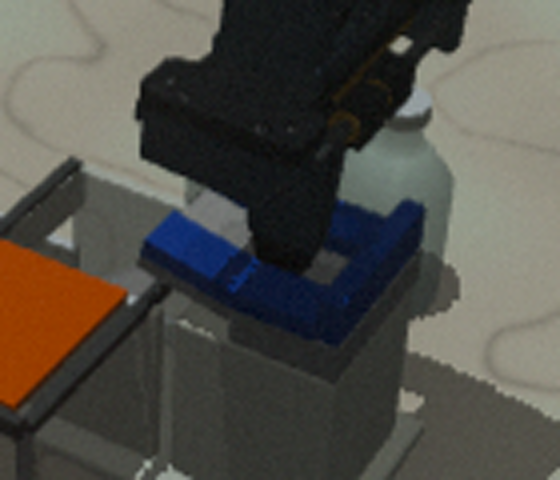

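Call:
send_rows(targets=[[[0.0019,-0.0093,0,0.0098,0.002,0.0018,1],[0.0019,-0.0093,0,0.0098,0.002,0.0018,1]]])

```text
time_s: 10.1
ee_pos: [469.9, 30.6, 144.7]
ee_rot: [-180.0, -5.1, 11.4]
force: [-4.1, -0.8, 6.1]
gripper_width: 0.7
gripper_force: 3.2
```

Call:
send_rows(targets=[[[0.0019,-0.0093,0,0.0098,0.002,0.0015,1],[0.0019,-0.0093,0,0.0098,0.002,0.0015,1]]])

```text
time_s: 10.3
ee_pos: [474.0, 31.4, 145.3]
ee_rot: [-180.0, -6.8, 11.4]
force: [-3.6, -1.0, 6.3]
gripper_width: 0.4
gripper_force: 3.1
```

Call:
send_rows(targets=[[[0.0019,-0.0093,0,0.0098,0.002,0.0015,1],[0.0019,-0.0093,0,0.0098,0.002,0.0015,1]]])

```text
time_s: 10.5
ee_pos: [478.1, 32.2, 145.9]
ee_rot: [-180.0, -8.5, 11.4]
force: [-2.6, -0.5, 4.7]
gripper_width: 0.4
gripper_force: 2.8
```

Call:
send_rows(targets=[[[0.0019,-0.0093,0,0.0098,0.002,0.0017,1],[0.0019,-0.0093,0,0.0098,0.002,0.0017,1]]])

```text
time_s: 10.7
ee_pos: [482.4, 33.1, 146.5]
ee_rot: [-180.0, -10.3, 11.4]
force: [-3.2, 0.4, 5.3]
gripper_width: 0.5
gripper_force: 2.5
```

Call:
send_rows(targets=[[[0.0019,-0.0093,0,0.0098,0.002,0.0017,1],[0.0019,-0.0093,0,0.0098,0.002,0.0017,1]]])

```text
time_s: 10.9
ee_pos: [486.5, 33.9, 147.1]
ee_rot: [-180.0, -12.0, 11.4]
force: [-3.6, -0.5, 6.0]
gripper_width: -0.0
gripper_force: 3.4
```

```bash
python3 d.py w4.png
```

```text
[486.5  33.9 147.1] [-3.6 -0.5  6. ]
0.63 [253.4, 223.8] [487.9  36.3 130. ]
```

View pics/w4.png

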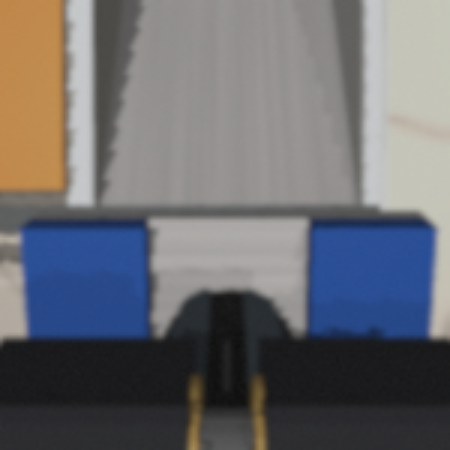

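Call:
send_rows(targets=[[[0,0,0,0.0098,0.002,0.002,1],[0,0,0,0.0098,0.002,0.002,1]]])

```text
time_s: 11.25
ee_pos: [490.2, 34.7, 147.9]
ee_rot: [-180.0, -11.9, 11.4]
force: [-3.6, -1.0, 6.2]
gripper_width: 0.4
gripper_force: 3.7
```

Call:
send_rows(targets=[[[0,0,0,0.0098,0.002,0.0021,1],[0,0,0,0.0098,0.002,0.0021,1]]])

```text
time_s: 11.45
ee_pos: [494.2, 35.5, 148.8]
ee_rot: [-180.0, -11.9, 11.4]
force: [-3.9, -1.5, 6.6]
gripper_width: 0.2
gripper_force: 3.7
```

Call:
send_rows(targets=[[[0,0,0,0.0098,0.002,0.0022,1],[0,0,0,0.0098,0.002,0.0022,1],[0,0,0,0.0098,0.002,0.0022,1],[0,0,0,0.0098,0.002,0.0022,1]]])

```text
time_s: 11.85
ee_pos: [502.1, 37.1, 150.4]
ee_rot: [-180.0, -11.9, 11.4]
force: [-2.5, 0.2, 5.9]
gripper_width: 0.4
gripper_force: 3.3
```

Call:
send_rows(targets=[[[0,0,0,0.0098,0.002,0.0021,1],[0,0,0,0.0098,0.002,0.0021,1]]])

```text
time_s: 12.05
ee_pos: [506.0, 37.9, 151.3]
ee_rot: [-180.0, -11.9, 11.4]
force: [-3.0, -0.9, 6.2]
gripper_width: 0.4
gripper_force: 3.4
```

```bash
python3 d.py w5.png
```

```text
[506.   37.9 151.3] [-3.  -0.9  6.2]
0.66 [257.0, 224.1] [507.   37.5 130. ]
```

View pics/w5.png

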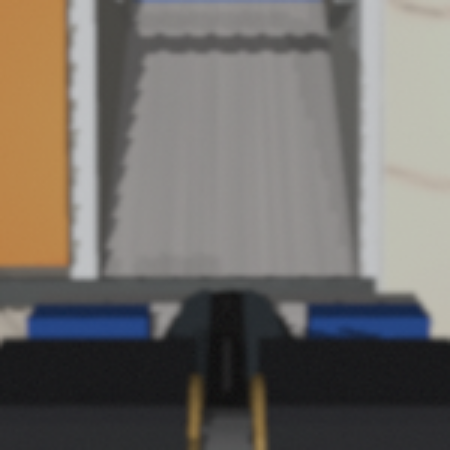

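Call:
send_rows(targets=[[[0,0,0,0.0098,0.002,0.0022,1],[0,0,0,0.0098,0.002,0.0022,1],[0,0,0,0.0098,0.002,0.0023,1],[0,0,0,0.0098,0.002,0.0023,1]]])

```text
time_s: 12.6
ee_pos: [513.9, 39.5, 153.0]
ee_rot: [-180.0, -11.9, 11.4]
force: [-3.3, -0.1, 5.5]
gripper_width: 0.6
gripper_force: 2.8
```

Call:
send_rows(targets=[[[0,0,0,0.0098,0.002,0.0022,1],[0,0,0,0.0098,0.002,0.0022,1]]])

```text
time_s: 12.8
ee_pos: [517.8, 40.3, 153.9]
ee_rot: [-180.0, -11.9, 11.4]
force: [-3.1, -0.7, 4.9]
gripper_width: 0.4
gripper_force: 2.7
```

Call:
send_rows(targets=[[[0,0,0,0.0098,0.002,0.002,1],[0,0,0,0.0098,0.002,0.002,1]]])

```text
time_s: 13.0
ee_pos: [521.7, 41.1, 154.7]
ee_rot: [-180.0, -11.9, 11.4]
force: [-3.5, -0.8, 5.9]
gripper_width: 0.1
gripper_force: 3.0
```

Call:
send_rows(targets=[[[0,0,0,0.0098,0.002,0.002,1],[0,0,0,0.0098,0.002,0.002,1]]])

```text
time_s: 13.2
ee_pos: [525.8, 41.9, 155.7]
ee_rot: [-180.0, -12.0, 11.4]
force: [-3.5, -0.4, 7.5]
gripper_width: 0.5
gripper_force: 4.0
```

Call:
send_rows(targets=[[[0,0,0,0.0098,0.002,0.0025,1],[0,0,0,0.0098,0.002,0.0025,1]]])

```text
time_s: 13.4
ee_pos: [530.5, 42.8, 156.9]
ee_rot: [-180.0, -12.1, 11.4]
force: [-0.1, -0.8, 4.5]
gripper_width: 0.3
gripper_force: 2.0
```

```bash
python3 d.py w6.png
```

```text
[530.5  42.8 156.9] [-0.1 -0.8  4.5]
0.56 [252.7, 232.7] [523.5  44.1 130. ]
```

View pics/sw6.png

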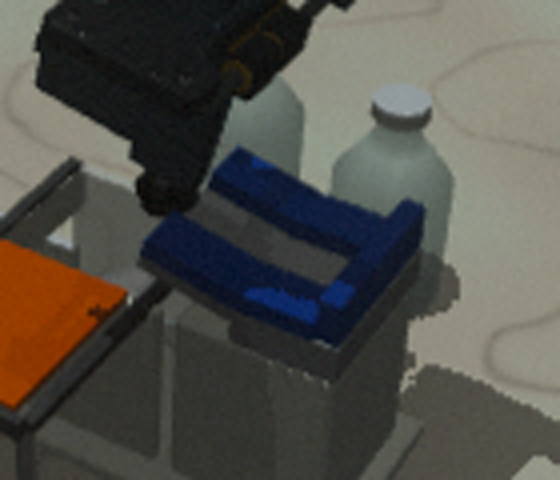

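Call:
send_rows(targets=[[[0,0,0,0.0147,0.003,0.003,1],[0,0,0,0.0147,0.003,0.003,1]]])

```text
time_s: 13.75
ee_pos: [535.6, 43.9, 157.4]
ee_rot: [-180.0, -11.9, 11.4]
force: [0.1, -0.2, 0.4]
gripper_width: 0.7
gripper_force: 0.2
```

Call:
send_rows(targets=[[[0,0,0,0.0147,0.003,0.004,1],[0,0,0,0.0147,0.003,0.004,1]]])

```text
time_s: 13.95
ee_pos: [541.2, 45.2, 158.7]
ee_rot: [-180.0, -11.9, 11.4]
force: [0.3, -0.5, -0.1]
gripper_width: 0.8
gripper_force: 0.0
```

```bash
cat > e.py <<'E'
from w import *
import sys
s,im,d,P,pt=wrist(sys.argv[1]); print(s['ee_pos'],s['force'])
for r in optics.place_of('wrist','stopper')[:3]: print('w',r['conf'],r['at'],pt(r['at'],15))
im,d=grab('top',sys.argv[1].replace('w','t'))
for r in optics.place_of('top','stopper')[:3]: print('t',r['conf'],r['at'],ray('top',r['at'],15),dep('top',r['at'],d))
E
python3 e.py w7.png
```

```text
[541.2  45.2 158.7] [ 0.3 -0.5 -0.1]
w 0.91 [256.1, 193.2] [558.1  48.3  15. ]
t 0.44 [216.4, 170.7] [640.5  69.7  15. ] [639.1  69.   26.1]
```

Call:
send_rows(targets=[[[0,0,0,0,0,0.12,1],[-0.013,0.065,0,0,0,0.12,0.7],[-0.013,0.065,0,-0.1,0,0,0.4],[0,0,0,-0.1,0,0,0.2],[0,0,0,0,0,0,0]]])

```text
time_s: 14.65
ee_pos: [499.8, 45.2, 207.1]
ee_rot: [-179.9, 0.1, 11.4]
force: [0.4, -0.8, -0.2]
gripper_width: 29.4
gripper_force: 0.0
```

```bash
python3 e.py w8.png
python3 - <<'E'
from h import *
for r in optics.place_of('top','shutter_knob')[:1]: print(ray('top',r['at'],148.5))
a=cv2.imread('pics/w8.png');b=cv2.imread('pics/t8.png')[120:300,130:330]
cv2.imwrite('pics/last.png',np.hstack([a[:,100:420],cv2.resize(b,(426,384),interpolation=cv2.INTER_CUBIC)]))
E
```

```text
[499.8  45.2 207.1] [ 0.4 -0.8 -0.2]
w 0.72 [259.6, 5.9] [694.1  80.1  15. ]
w 0.33 [263.6, 252.0] [390.6  12.   15. ]
t 0.57 [211.2, 140.9] [707.7  83.3  15. ] [706.3  82.8  22.3]
[549.16973767 172.8623566  148.5       ]
```

View pics/last.png

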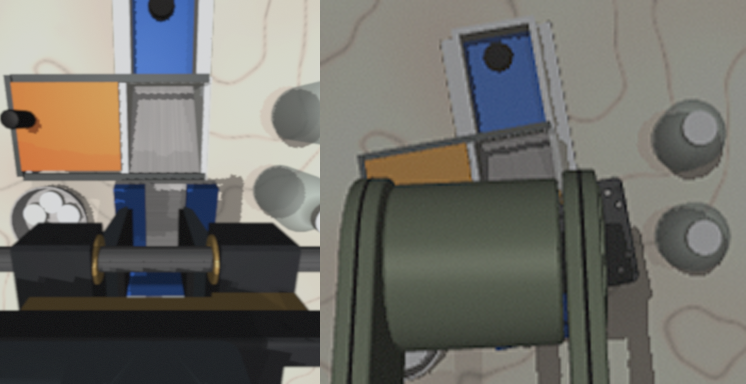

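Call:
send_rows(targets=[[[0,0,0,0.0608,0.1626,0,0],[0,0,0,0.0608,0.1626,0,0],[0,0,0,0.0608,0.1626,0,0],[0,0,0,0.0608,0.1626,0,0],[0,0,0,0,0,0,0],[0,0,0,0,0,0,0]]])

```text
time_s: 15.5
ee_pos: [550.1, 175.5, 206.7]
ee_rot: [-180.0, 0.0, 11.5]
force: [-0.6, 0.1, 0.6]
gripper_width: 45.7
gripper_force: 0.0
```

Call:
send_rows(targets=[[[0,0,0,-0.006,0,-0.1,0],[0,0,0,0,0,-0.12,0],[0,0,0,0,0,-0.12,0],[0,0,0,0,0,-0.08,0],[0,0,0,0,0,0,0],[0,0,0,0,0,0,0.3],[0,0,0,0,0,0,0.5],[0,0,0,0,0,0,0.65],[0,0,0,0,0,0,0.8],[0,0,0,0,0,0,0.8],[0,0,0,0,0,0,0.8]]], grip_force=5)

```text
time_s: 16.6
ee_pos: [549.2, 175.3, 124.1]
ee_rot: [-180.0, -0.1, 11.4]
force: [0.0, 0.4, 4.3]
gripper_width: 15.6
gripper_force: 5.0
```

Call:
send_rows(targets=[[[0,0,0,0.0076,-0.0377,0,0.8],[0,0,0,0.0076,-0.0377,0,0.8],[0,0,0,0.0076,-0.0377,0,0.8],[0,0,0,0.0076,-0.0377,0,0.8],[0,0,0,0.0076,-0.0377,0,0.8],[0,0,0,0.0076,-0.0377,0,0.8],[0,0,0,0.0076,-0.0377,0,0.8],[0,0,0,0.0076,-0.0377,0,0.8],[0,0,0,0.0076,-0.0377,0,0.8],[0,0,0,0,0,0,0.8]]])

```text
time_s: 17.6
ee_pos: [563.4, 105.9, 124.0]
ee_rot: [180.0, -0.1, 11.4]
force: [0.9, -2.2, 5.3]
gripper_width: 15.9
gripper_force: 5.0
```

Call:
send_rows(targets=[[[0,0,0,0.002,-0.01,0,0.8],[0,0,0,0.002,-0.01,0,0.8],[0,0,0,0.001,-0.005,0,0.8],[0,0,0,0.001,-0.005,0,0.8],[0,0,0,0,0,0,0.8]]])

```text
time_s: 18.1
ee_pos: [564.4, 101.2, 124.0]
ee_rot: [-179.9, -0.1, 11.4]
force: [0.6, 1.0, 6.1]
gripper_width: 15.6
gripper_force: 5.0
```

Call:
send_rows(targets=[[[0,0,0,0,-0.002,0,0.8],[0,0,0,0,0,0,0.8]]])

```text
time_s: 18.3
ee_pos: [564.4, 101.0, 124.0]
ee_rot: [-179.9, -0.1, 11.4]
force: [-0.1, 1.4, 5.3]
gripper_width: 15.7
gripper_force: 5.0
```

Call:
send_rows(targets=[[[0,0,0,0,0,0,0.4],[0,0,0,0,0,0,0.2],[0,0,0,0,0,0,0.2],[0,0,0,0,0,0.12,0.2],[0,0,0,0,0,0.2,0.2],[0,0,0,0,0,0.2,0.2],[0,0,0,-0.15,0,0.15,0.2],[0,0,0,-0.2,0,0.1,0.2],[0,0,0,-0.2,-0.1,0,0.2],[0,0,0,-0.1,-0.1,0,0.2],[0,0,0,0,0,0,0.2],[0,0,0,0,0,0,0.2]]])

```text
time_s: 19.5
ee_pos: [433.7, 60.8, 277.4]
ee_rot: [-180.0, -0.1, 11.4]
force: [-0.5, 0.8, -0.1]
gripper_width: 36.7
gripper_force: 0.0
```

```bash
python3 e.py w9.png
python3 - <<'E'
from h import *
for c in('top','side'):
  if c=='side': grab(c)
  for r in optics.place_of(c,'shutter_knob')[:1]: print(r['conf'],ray(c,r['at'],148.5))
E
```

```text
[433.7  60.8 277.4] [-0.5  0.8 -0.1]
t 0.55 [193.9, 201.4] [570.4 117.7  15. ] [563.5 102.5 148.2]
t 0.53 [210.6, 141.9] [705.4  84.6  15. ] [704.   84.   22.5]
0.9 [565.45280612 101.17364985 148.5       ]
0.75 [570.43491682  98.14618529 148.5       ]
```

Both checks agree: the knob is back at its shut position and the stopper is in the tray.

```bash
python3 -c "
from workcell import env
print(env.job_done())"
```

```text
the job is handed in; nothing more can be done
None
```

The job is handed in: I opened the shutter about 76 mm, slid the stopper over the lip into the tray with readings of at most 8.6 N, and pushed the shutter shut to within about 1 mm; no verdict was returned, and I did not re-measure the bottles and dish at the end.

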